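Draw a clamped glass syringe to half and hold it for the volume check

TASK

The big glass syringe standing in the clamp stand is to be shown to the pharmacist for a volume check. First tighten both black wing knobs of the flange strap clockwise to their stops, so that the barrel is clamped down; only then draw the blue plunger straight up, without forcing it sideways against the glass, until its lower end is level with the red 50 ml ring, and finish while still holding it there. Do not pull the plunger out of the barrel, and leave everything else on the bench where it stands.

Things in the scene. Friction and masses are not known exactly. Their poses are not given: they have to be found in the camera images.
- stand: Syringe clamp stand, fixed to the bench: grey base plate 120 x 214 mm and 18 mm high, two steel columns, an aluminium deck, and on top of it a steel flange strap 44 mm (x) by 192 mm (y), whose upper face is 188 mm above the bench. Origin: on the bench under the syringe's axis; z up, y along the strap from the right knob to the left one. The syringe stands upright on the origin's z axis; the knob axes are at y = +76 mm (left) and y = -76 mm (right), x = 0.
- barrel: Clear glass barrel of the 100 ml syringe, tip down, fixed in the stand, hanging between the columns under the strap. Outside 39 mm, bore 34.5 mm in diameter and 120 mm deep, open at the top (mouth 182 mm above the bench, just below the strap's 38 mm hole). Origin: centre of the bore's floor (the 0 ml position), 62 mm above the bench; z up along the bore. 1 ml is 1.1 mm; a line every 10 ml, the 50 ml one a red ring.
- mark50 (a point): Centre of the red 50 ml ring: on the bore axis, 55 mm above the bore's floor, 117 mm above the bench.
- plunger: Blue glass plunger, loose in the bore and snug in it (0.75 mm of play all round), about 0.13 kg: a 33 mm shaft, 151 mm long, with a round thumb disc on top, 40 mm in diameter and 8 mm thick. Whole length 159 mm. At the start it rests on the bore's floor, the disc's underside 25 mm above the strap; nothing but the hand keeps it up: let go, it drops back. Pulled off its axis it rubs on the glass and jams. Origin: centre of its lower end; z up along the shaft.
- plunger_foot (a point): Centre of the plunger's lower end (its z axis is the plunger's axis). Level with mark50 when the syringe is drawn to 50 ml; at the start 55 mm below it.
- thumb_disc (a point): Centre of the thumb disc (on the plunger's axis, 155 mm above the lower end), the place to grip it by the rim.
- knob_left (a joint): Turning angle of the left wing knob (stand y = +76 mm), 0 loose to 2.2 rad at its end stop (tight); grows as it is turned clockwise seen from above; stays where it is left (friction 0.12 N m). The wing lies at 2.2 - value radians anticlockwise from the strap's length (stand y axis), so that at the stop it lies along the strap.
- knob_right (a joint): The same for the right wing knob (stand y = -76 mm).
- knob_left_grip (a point): On the left knob's axis, 25 mm above the strap: the height to grip the wing. The wing is a black butterfly-shaped bar 38 mm long and 10 mm thick, standing from 8 to 35 mm above the strap; below it are only a 10 mm screw and a 26 mm washer, 3 mm high.
- knob_right_grip (a point): The same for the right knob.
- amber_bottle: Bystander: amber glass bottle with a white cap, 60 mm in diameter, 125 mm high. Origin: centre of the underside.
- ointment_jar: Bystander: white jar with a blue lid, 68 mm in diameter, 60 mm high. Origin: centre of the underside.
- yellow_carton: Bystander: yellow carton 50 x 85 x 60 mm (high). Origin: centre of the underside.
- white_carton: Bystander: white carton with a green band, 45 x 75 x 110 mm (high). Origin: centre of the underside.
- dose_cup: Bystander: small white dose cup, 38 mm in diameter, 34 mm high, beside the stand. Origin: centre of the underside.
- tip_cap: Bystander: orange syringe tip cap, 24 mm in diameter, 16 mm high, beside the stand. Origin: centre of the underside.
- steel_tray: Bystander: shallow steel tray 120 x 200 x 28 mm (high). Origin: centre of the underside.
- spare_stopper: Bystander: black rubber stopper, 33 mm in diameter, 26 mm high, standing in the steel tray. Origin: centre of the underside.

How it is judged:
On the way:
1. both clamp knobs are tight against their stops, the plunger still down in the barrel (value of joint each of knob_left, knob_right above 2.1 rad and z of plunger_foot in the frame of mark50 below -0.045 m), for 0.2 s.
At the end, for the whole second after the job is handed in: Fingers hold the plunger (over 3 N) at rest, its lower end within 5.5 mm (5 ml) of the red 50 ml ring, within 3 mm of the bore's axis, straight within 0.05 rad and pressing the barrel with under 15 N; both knobs within 0.1 rad of their stops (z of plunger_foot in the frame of mark50 between -0.0055 and 0.0055 m and horizontal distance between plunger_foot and mark50 below 0.003 m and angle between the z axis of plunger and the z axis of barrel, either way round below 0.05 rad and contact force between the fingers and plunger above 3 N and contact force between plunger and barrel below 15 N and linear speed of plunger below 0.01 m/s and value of joint each of knob_left, knob_right above 2.1 rad); the arm keeps its last pose, push and grip.
It fails at once if the plunger is drawn more than 10 mm while a clamp knob is not yet tight (z of plunger_foot in the frame of mark50 above -0.045 m and value of joint any of knob_left, knob_right below 2.05 rad).
It fails at once if the plunger is pulled out of the barrel (its lower end above the 95 ml position) (z of plunger_foot in the frame of mark50 above 0.05 m).
It fails at once if while it is drawn (more than 5 mm up) the plunger is forced against the glass barrel with more than 25 N (z of plunger_foot in the frame of mark50 above -0.05 m and contact force between plunger and barrel above 25 N).
It fails at once if a bystander is moved by more than 30 mm (distance of any of amber_bottle, ointment_jar, yellow_carton, white_carton, dose_cup, tip_cap, steel_tray, spare_stopper from where it was at the start of the episode above 0.03 m).
It also fails if it takes over 64 s, if anything falls off the work surface, if the arm or the gripper's body presses on something with over 40 N, if the wrist force passes 120 N, or if a joint passes its speed limit or range.

ROBOT

A 6-joint arm with a two-finger parallel gripper is mounted at the origin on the work surface. World frame = base frame: x ahead of the robot, y to its left, z up, the work surface at z = 0. Lengths are in m, angles in rad, forces in N, time in s.
With the tool pointing down it reaches from about 0.375 to 0.975 m from the base axis. Payload 3.8 kg.
Tool frame: the origin (TCP) lies at the very end of the fingers, on their centre line; the grasp point (between the pads) lies 19 mm behind it; z points along the fingers, x is the direction in which the jaws open and shut, and the axes are right-handed (so a half turn about z gives the same grasp; the last joint's range is limited). The gripper opens to 85 mm and grips with 20 to 120 N. Pads are 22 mm wide; open, the fingers measure 114 mm over their backs; the gripper's body (76 mm by 85 mm) begins 54 mm behind the grasp point. The pads swing forward as they close: fully open they stand 13 mm farther back than shut.
Start: joints at [1.163, 0.264, 1.604, -0, 1.274, -0.037], TCP at [0.245, 0.629, 0.231] pointing down, gripper open.
Joint ranges: [-2.63, 2.63], [-0.94, 2.18], [0.31, 2.57], [-1.31, 4.45], [0, 2.66], [-2.55, 2.55]. Speed limits (rad/s): [2.57, 2.57, 3.14, 3.14, 3.14, 3.14].

INTERFACE

Orientations are given as a rotation vector (axis times angle).
In Python, from workcell import bot gives the robot as it stands.
- The arm moves only by the tool carry_out, never from a script. Its argument "deltas" is a list of rows, each an object with "delta_pos": the shift along the tool's x, y, z in m, a list of three; "dr": the turn, a rotation vector about the tool's x, y, z in rad, a list of three. A call has 1 to 10 rows; each row shifts and turns the commanded pose from where the row before left it, along the tool's axes as they then stand; what a row does not reach is not made up. A row lasts 1/8 s, in which the tool goes at most 62.5 mm and 10.7 degrees, less where a joint would pass 70% of its speed; a pose out of reach is approached as far as the arm can. A call is refused whole if a number of a shift passes 0.0625 or a number of a turn 0.188, either way. A call with a gripper value outside its range is refused whole. "grip" is the opening, from 0 (shut) to 1 (fully open), set as the call begins (left out, the last holds). The fingers move at their own pace and stop on an object; "force" is the grip in N (left out, the last holds). Time passes only in rows, so rows that do not move let the fingers close. It gives the time, the measured TCP pose, the force and the opening at its end, in the units of the state.
- bot.read_state(): the state, without advancing time (a new reading comes with each control period).
- bot.read_camera(name): name is "scene" or "top" or "wrist"; returns a dict with "frame" (400x640x3 uint8, red, green, blue), "K" (3x3 intrinsics, pixels), "k1" (the pictures are not rectified: a ray, as slopes to the right and down, at radius r is drawn at 1 + k1 r^2 times it, then the intrinsics apply), "xyz" and "attitude" of the camera in the world; the wrist camera has in their place "hand_eye" (4x4, takes a point from camera to tool coordinates, whose origin is the TCP and whose axes are the tool frame's). Camera axes: x right, y down, z forward; pixel columns grow to the right and rows downward; lengths in m; the calibration is good to about 2 mm. A picture is of the moment at which its call begins: read the wrist's pose just before it. There is no depth.
- bot.finish_job(): hands the job in, once; it reports no verdict.
The state is a dict: "time": time; "q": joint angles; "joint_vel": joint speeds; "joint_torque": joint torques, N m; "tool_pos": TCP position; "tcp_rot": TCP orientation; "wrist_force": force on the tool from outside, world axes, zero at the start; "torque": the same for the moment, N m; "width": opening from 0.0 (shut) to 1.0 (fully open).
Only numpy, scipy, OpenCV 4.12 (cv2) and the standard library are available. Lean on these libraries where they do the work, as an engineer would, in place of code of your own. Each camera call takes 0.05 s, during which the arm holds its last target.

## Working session

There is one attempt and no reset: what is moved stays moved. The work goes in short steps, Python scripts to look and compute and a tool call to move; the robot and the scene stay as the last step left them, time stands still between calls to the robot, and variables do not carry over. Pictures are saved under pics/ and viewed, and the job is handed in when it is done.

Besides the shell and the picture viewer there is one more tool, called after ">>>" in YAML: its name, and indented under it one key for each argument. carry_out: Moves the arm, as the interface text tells. Its arguments: {"type":"object","properties":{"deltas":{"type":"array"},"grip":{"type":"number"},"force":{"type":"number"}},"required":["deltas"]}

```bash
mkdir -p pics; ls; python3 - <<'E'
from workcell import bot
import cv2,numpy as np
np.set_printoptions(precision=4,suppress=True)
s=bot.read_state()
print({k:np.round(v,3) for k,v in s.items()})
for n in ["scene","top","wrist"]:
    c=bot.read_camera(n)
    cv2.imwrite(f"pics/{n}0.png",c["frame"][:,:,::-1])
    print(n,{k:v for k,v in c.items() if k!="frame"})
E
```

```text
pics
{'time': np.float64(0.0), 'q': array([ 1.163,  0.265,  1.605,  0.   ,  1.274, -0.037]), 'joint_vel': array([ 0.   ,  0.001, -0.001, -0.002, -0.001,  0.001]), 'joint_torque': array([  0.002, -51.513, -36.731,   0.   ,   0.013,   0.   ]), 'tool_pos': array([0.244, 0.628, 0.23 ]), 'tcp_rot': array([ 2.592,  1.773, -0.003]), 'wrist_force': array([0.008, 0.365, 0.513]), 'torque': array([-0.014,  0.016, -0.033]), 'width': np.float64(1.0)}
scene {'K': array([[506.5735,   0.    , 319.468 ],
       [  0.    , 506.5735, 200.1305],
       [  0.    ,   0.    ,   1.    ]]), 'k1': -0.06219156551062521, 'xyz': array([1.0229, 0.4809, 1.1786]), 'attitude': array([-0.9326, -2.6404,  0.8694])}
top {'K': array([[371.0497,   0.    , 318.8075],
       [  0.    , 371.0497, 202.0959],
       [  0.    ,   0.    ,   1.    ]]), 'k1': -0.043636543362269, 'xyz': array([ 0.4173, -0.133 ,  1.0975]), 'attitude': array([-2.1438,  2.142 , -0.1545])}
wrist {'K': array([[350.4773,   0.    , 317.9218],
       [  0.    , 350.4773, 204.1878],
       [  0.    ,   0.    ,   1.    ]]), 'k1': -0.06426863836399756, 'hand_eye': array([[ 1.    , -0.0013,  0.0013,  0.0012],
       [ 0.0008,  0.9519,  0.3063, -0.0769],
       [-0.0017, -0.3063,  0.9519, -0.1416],
       [ 0.    ,  0.    ,  0.    ,  1.    ]])}
```

View pics/scene0.png

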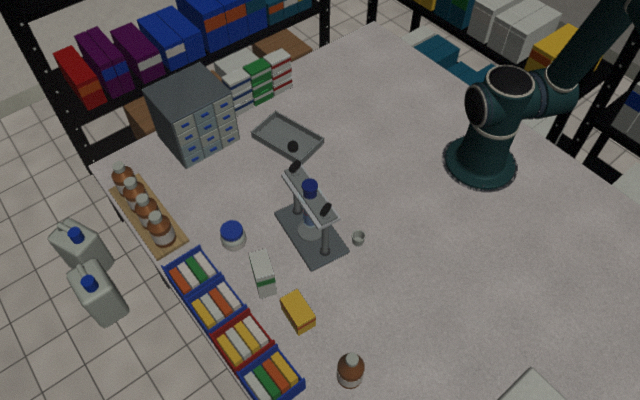

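View pics/top0.png

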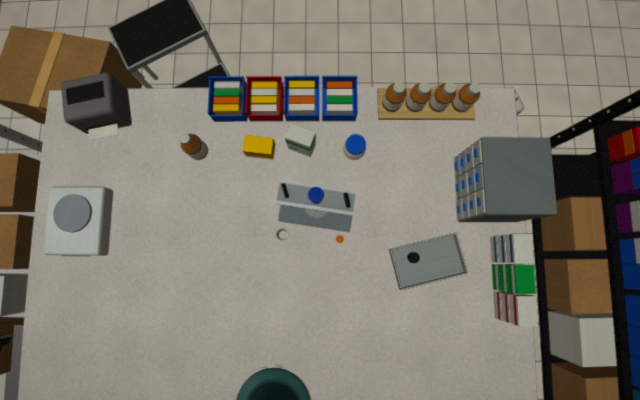

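View pics/wrist0.png

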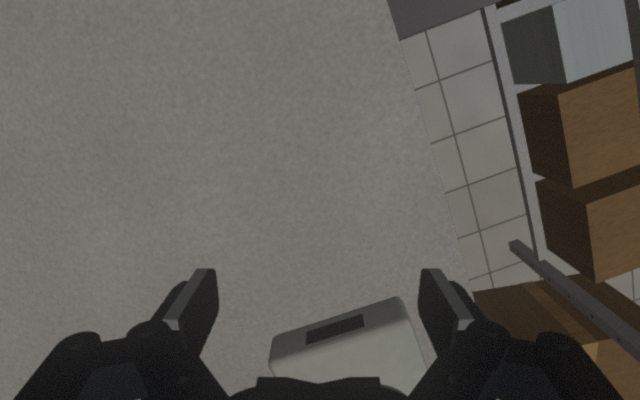

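```bash
cat > h.py <<'E'
from workcell import bot
import cv2,numpy as np
from scipy.spatial.transform import Rotation as R
np.set_printoptions(precision=4,suppress=True)
def cam(n):
    s=bot.read_state(); c=bot.read_camera(n)
    if n=="wrist":
        T=np.eye(4);T[:3,:3]=R.from_rotvec(s["tcp_rot"]).as_matrix();T[:3,3]=s["tool_pos"]
        T=T@c["hand_eye"]; c["Rm"]=T[:3,:3]; c["p"]=T[:3,3]
    else: c["Rm"]=R.from_rotvec(c["attitude"]).as_matrix(); c["p"]=np.array(c["xyz"])
    c["s"]=s
    return c
def ray(c,u,v):
    K=c["K"];d=np.array([(u-K[0,2])/K[0,0],(v-K[1,2])/K[1,1]]);x=d.copy()
    for _ in range(20): x=d/(1+c["k1"]*(x@x))
    r=c["Rm"]@np.array([x[0],x[1],1]);return c["p"],r/np.linalg.norm(r)
def plane(c,u,v,z):
    p,r=ray(c,u,v);return p+r*(z-p[2])/r[2]
def proj(c,X):
    x=c["Rm"].T@(np.asarray(X)-c["p"]);x=x[:2]/x[2];x=x*(1+c["k1"]*(x@x));return c["K"][:2,:2]@x+c["K"][:2,2]
def tri(cs):
    A=np.zeros((3,3));b=np.zeros(3)
    for c,u,v in cs:
        p,r=ray(c,u,v);M=np.eye(3)-np.outer(r,r);A+=M;b+=M@p
    return np.linalg.solve(A,b)
def cents(c,lo,hi,amin=15):
    h=cv2.cvtColor(c["frame"],cv2.COLOR_RGB2HSV);m=cv2.inRange(h,lo,hi)
    n,l,st,ce=cv2.connectedComponentsWithStats(m)
    return [(ce[i],st[i]) for i in range(1,n) if st[i,4]>=amin]
E
python3 - <<'E'
from h import *
t=cam("top");s=cam("scene")
print(t["Rm"],s["Rm"])
print("base px",proj(t,[0,0,0.0]),proj(s,[0,0,0]),"tcp",proj(t,bot.read_state()["tool_pos"]))
for n,c in (("t",t),("s",s)):
    print(n)
    for ce,st in cents(c,(100,120,40),(130,255,255)):
        print(ce,st,plane(c,*ce,0.221))
for z in(.2,): print([plane(t,u,v,.213) for u,v in((285,190),(348,200))])
print([plane(s,u,v,.213) for u,v in((295,167),(325,210))])
print(tri([(t,316,194),(s,310,186)]))
for n,c,b in(("t",t,(265,175,370,240)),("s",s,(270,150,360,275))):
    x=cv2.resize(c["frame"][b[1]:b[3],b[0]:b[2],::-1],None,fx=5,fy=5,interpolation=cv2.INTER_CUBIC)
    cv2.imwrite(f"pics/z_{n}.png",x[:600])
E
```

```text
[[ 0.0011 -0.9891  0.1472]
 [-1.     -0.0005  0.0039]
 [-0.0037 -0.1472 -0.9891]] [[-0.778   0.5049 -0.3738]
 [ 0.6282  0.626  -0.462 ]
 [ 0.0007 -0.5943 -0.8042]]
base px [272.6495 407.0522] [479.2148 162.193 ] tcp [ -4.3545 329.1015]
t
[225.7147  98.2625] [208  75  39  46 659] [0.8112 0.1045 0.221 ]
[301.0205  98.8684] [283  76  36  44 585] [ 0.8088 -0.0848  0.221 ]
[339.7683  97.5683] [322  76  36  44 600] [ 0.8122 -0.1817  0.221 ]
[355.3387 143.9   ] [346 134  20  20 310] [ 0.6919 -0.2188  0.221 ]
[475.0435 152.3478] [474 149   3   8  23] [ 0.6715 -0.5129  0.221 ]
[468.0435 157.3478] [467 154   3   8  23] [ 0.6587 -0.4947  0.221 ]
[461.9565 161.6522] [461 158   3   8  23] [ 0.6478 -0.479   0.221 ]
[635.4113 172.5726] [630 158  10  32 248] [ 0.6227 -0.9196  0.221 ]
[455.95 166.15] [455 163   3   7  20] [ 0.6365 -0.4635  0.221 ]
[477.2414 177.069 ] [476 173   4   9  29] [ 0.6094 -0.5143  0.221 ]
[470.  180.5] [469 177   3   8  24] [ 0.6009 -0.496   0.221 ]
[462.8947 184.2632] [462 181   3   7  19] [ 0.5916 -0.478   0.221 ]
[457. 187.] [456 184   3   7  21] [ 0.5848 -0.4632  0.221 ]
[... 1569 characters left out ...]
8.65] [210 147   7   5  20] [ 0.6865 -0.3667  0.221 ]
[194.6111 158.5556] [192 157   7   5  18] [ 0.7404 -0.3673  0.221 ]
[309.4261 187.6217] [302 179  15  19 230] [ 0.5731 -0.1133  0.221 ]
[231.2338 230.3606] [221 221  22  20 355] [ 0.7859 -0.1282  0.221 ]
[ 75.4817 234.8482] [ 68 227  16  17 191] [ 1.0702 -0.3406  0.221 ]
[200.7755 288.4238] [ 162  245   85   90 1149] [ 0.9153 -0.0464  0.221 ]
[ 88.9857 283.0286] [ 81 275  17  17 210] [ 1.0965 -0.2063  0.221 ]
[271.0027 375.2702] [236 344  70  56 729] [0.9066 0.1927 0.221 ]
[array([ 0.5786, -0.0475,  0.213 ]), array([ 0.5541, -0.1999,  0.213 ])]
[array([ 0.557, -0.192,  0.213]), array([ 0.582 , -0.0434,  0.213 ])]
[ 0.5672 -0.1215  0.2149]
```

View pics/z_t.png

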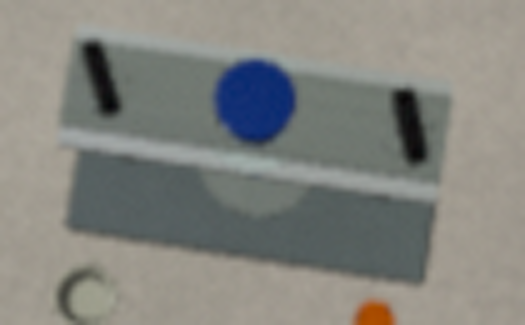

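View pics/z_s.png

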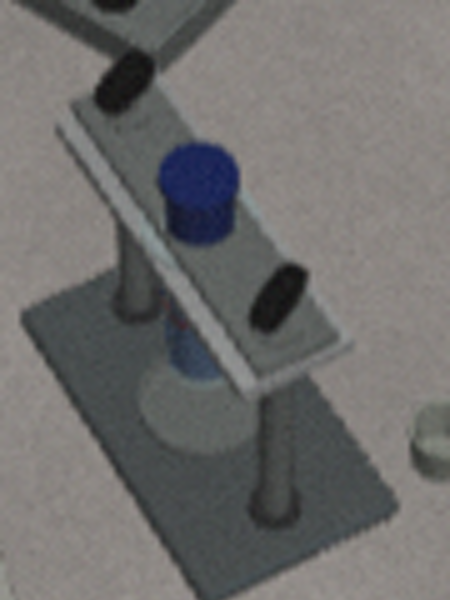

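>>> carry_out:
  deltas:
    - {"delta_pos": [-0.0416, 0.0407, -0.009], "dr": [0, 0, 0]}
    - {"delta_pos": [-0.0416, 0.0407, -0.009], "dr": [0, 0, 0]}
    - {"delta_pos": [-0.0416, 0.0407, -0.009], "dr": [0, 0, 0]}
    - {"delta_pos": [-0.0416, 0.0407, -0.009], "dr": [0, 0, 0]}
    - {"delta_pos": [-0.0416, 0.0407, -0.009], "dr": [0, 0, 0]}
    - {"delta_pos": [-0.0416, 0.0407, -0.009], "dr": [0, 0, 0]}
    - {"delta_pos": [-0.0416, 0.0407, -0.009], "dr": [0, 0, 0]}
  grip: 0.45

```text
time: 1.12
tool_pos: [0.405, 0.2527, 0.2947]
tcp_rot: [2.592, 1.774, 0.001]
wrist_force: [0.3, 0.3, -0.2]
width: 0.45
```

>>> carry_out:
  deltas:
    - {"delta_pos": [-0.0416, 0.0407, -0.009], "dr": [0, 0, 0]}
    - {"delta_pos": [-0.0416, 0.0407, -0.009], "dr": [0, 0, 0]}
    - {"delta_pos": [-0.0416, 0.0407, -0.009], "dr": [0, 0, 0]}
    - {"delta_pos": [-0.0416, 0.0407, -0.009], "dr": [0, 0, 0]}
    - {"delta_pos": [-0.0416, 0.0407, -0.009], "dr": [0, 0, 0]}
    - {"delta_pos": [-0.0416, 0.0407, -0.009], "dr": [0, 0, 0]}
    - {"delta_pos": [-0.0416, 0.0407, -0.009], "dr": [0, 0, 0]}

```text
time: 2.0
tool_pos: [0.565, -0.1221, 0.3577]
tcp_rot: [2.593, 1.773, 0.001]
wrist_force: [0.1, -0.0, 0.6]
width: 0.449
```

>>> carry_out:
  deltas:
    - {"delta_pos": [0, 0, 0], "dr": [0, 0, -0.16]}
    - {"delta_pos": [0, 0, 0], "dr": [0, 0, -0.16]}
    - {"delta_pos": [0, 0, 0], "dr": [0, 0, -0.16]}
    - {"delta_pos": [0, 0, 0], "dr": [0, 0, -0.16]}
    - {"delta_pos": [0, 0, 0], "dr": [0, 0, 0]}
    - {"delta_pos": [0, 0, 0], "dr": [0, 0, 0]}

```text
time: 2.75
tool_pos: [0.5646, -0.1202, 0.3572]
tcp_rot: [-1.906, -2.497, 0.0]
wrist_force: [-0.6, 0.1, -0.6]
width: 0.451
```

```bash
python3 - <<'E'
from h import *
c=cam("wrist");s=c["s"];print(s["tool_pos"],s["tcp_rot"],s["q"],s["width"],s["time"],s["wrist_force"])
cv2.imwrite("pics/w1.png",c["frame"][:,:,::-1])
print(R.from_rotvec(s["tcp_rot"]).as_matrix())
for ce,st in cents(c,(100,120,40),(130,255,255),100): print(ce,st,plane(c,*ce,.221))
E
```

```text
[ 0.5646 -0.1202  0.3572] [-1.9065 -2.4969  0.0001] [-0.2528  0.0265  1.6457 -0.      1.4695 -2.0902] 0.4511621336920874 2.75 [-0.6489  0.0655 -0.5702]
[[-0.2635  0.9647 -0.0001]
 [ 0.9647  0.2635 -0.    ]
 [ 0.     -0.0001 -1.    ]]
[19.1287 68.1584] [ 16  60   7  17 101] [ 0.5305 -0.3718  0.221 ]
[ 17.1275 115.7941] [ 14 108   7  16 102] [ 0.5685 -0.372   0.221 ]
[316.8978 191.9197] [ 294  170   46   45 1595] [ 0.5672 -0.12    0.221 ]
[206.5036 257.3757] [ 186  239   42   38 1235] [ 0.6506 -0.1983  0.221 ]
[205.7746 307.4385] [192 295  35  24 244] [ 0.7023 -0.1907  0.221 ]
[284.7816 335.4905] [260 320  71  45 316] [ 0.7131 -0.1123  0.221 ]
[323.6496 365.3285] [316 346  16  38 137] [ 0.7382 -0.0666  0.221 ]
```

View pics/w1.png

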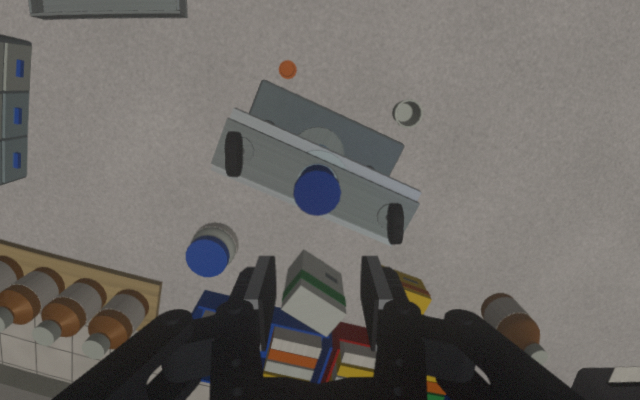

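```bash
cat >> h.py <<'E'
def wings(c,boxes):
    g=c["frame"].max(2)
    for b in boxes:
        m=(g[b[1]:b[3],b[0]:b[2]]<45).astype(np.uint8)
        n,l,st,ce=cv2.connectedComponentsWithStats(m);i=1+np.argmax(st[1:,4])
        cn=max(cv2.findContours((l==i).astype(np.uint8),0,2)[0],key=cv2.contourArea)[:,0]+np.array(b[:2])
        r=cv2.minAreaRect(cn.astype(np.float32));bp=cv2.boxPoints(r)
        P=np.array([plane(c,*p,.2165)[:2] for p in bp])
        e=[P[1]-P[0],P[2]-P[1]];L=max(e,key=np.linalg.norm)
        print("wing px",r[0],"n",st[i,4],"sizes",np.linalg.norm(e[0]),np.linalg.norm(e[1]),"ctr",P.mean(0),"ang",np.degrees(np.arctan2(L[1],L[0]))%180)
E
python3 - <<'E'
from h import *
c=cam("wrist")
wings(c,[(218,120,250,185),(380,195,410,250)])
for p in ((236,109),(420,191),(388,243),(212,162)): print(plane(c,*p,.188))
f=c["frame"][95:255,200:430,::-1]
cv2.imwrite("pics/w1z.png",cv2.resize(f,None,fx=3.4,fy=3.4,interpolation=cv2.INTER_CUBIC))
E
```

```text
wing px (234.0, 153.0) n 301 sizes 0.03444483976064095 0.011250270505309296 ctr [ 0.5547 -0.1932] ang 10.957476661207295
wing px (394.5, 223.0) n 373 sizes 0.011115240162297447 0.0352942479067835 ctr [ 0.5781 -0.0474] ang 19.53165665463149
[ 0.5228 -0.2044  0.188 ]
[ 0.5503 -0.0256  0.188 ]
[ 0.6078 -0.0375  0.188 ]
[ 0.574  -0.2163  0.188 ]
```

View pics/w1z.png

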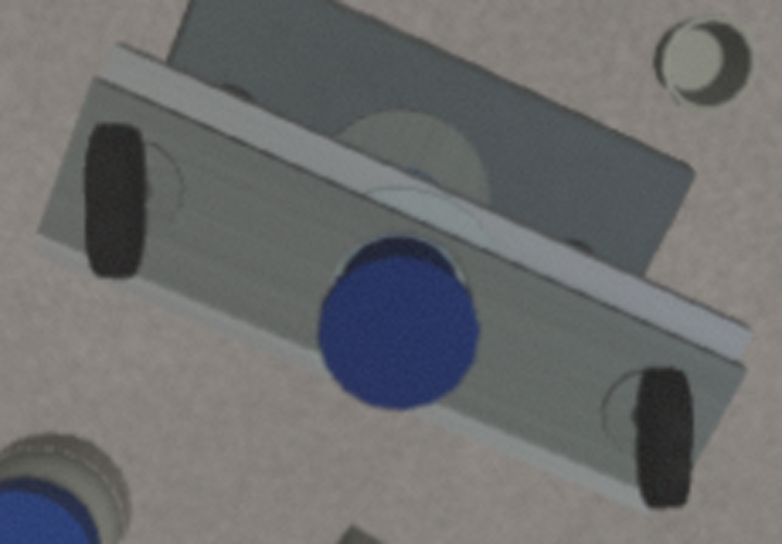

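>>> carry_out:
  deltas:
    - {"delta_pos": [0.0224, 0.0109, 0.0374], "dr": [0, 0, 0]}
    - {"delta_pos": [0.0224, 0.0109, 0.0374], "dr": [0, 0, 0]}
    - {"delta_pos": [0.0223, 0.0109, 0.0374], "dr": [0, 0, -0.02]}
    - {"delta_pos": [0, 0, 0], "dr": [0, 0, 0]}

```text
time: 3.35
tool_pos: [0.5758, -0.0452, 0.241]
tcp_rot: [-1.873, -2.514, 0.006]
wrist_force: [-0.8, -0.0, 0.4]
width: 0.45
```

```bash
python3 - <<'E'
from h import *
c=cam("wrist");s=c["s"];print(s["tool_pos"],s["tcp_rot"],s["wrist_force"])
cv2.imwrite("pics/w2.png",c["frame"][:,:,::-1])
print(proj(c,s["tool_pos"]),proj(c,[.5785,-.0468,.223]))
E
```

```text
[ 0.5758 -0.0452  0.241 ] [-1.8725 -2.5141  0.0058] [-0.801  -0.0274  0.4486]
[317.8427 268.8818] [313.0846 255.5761]
```

View pics/w2.png

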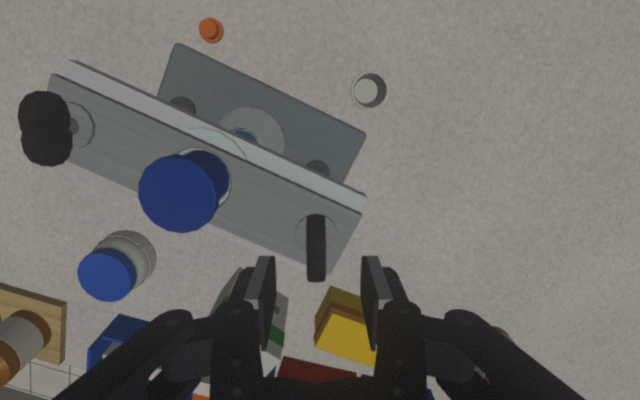

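```bash
python3 - <<'E'
from h import *
c=cam("wrist");s=c["s"];print(s["tool_pos"],s["tcp_rot"],s["joint_vel"],s["time"])
print(s["tool_pos"],R.from_rotvec(s["tcp_rot"]).as_matrix())
wings(c,[(295,205,345,290)])
for u,v in((316,216),(316,281)): print(plane(c,u,v,.223))
s=bot.read_state();print(s["tool_pos"],s["time"])
E
```

```text
[ 0.5773 -0.0463  0.2437] [-1.8757 -2.5167  0.0033] [-0.0222 -0.0271 -0.0576 -0.0064  0.0012 -0.0037] 3.4
[ 0.5773 -0.0463  0.2437] [[-0.2858  0.9583 -0.0035]
 [ 0.9583  0.2858 -0.    ]
 [ 0.001  -0.0033 -1.    ]]
wing px (318.5, 243.0) n 827 sizes 0.0366976171864856 0.008660198219385063 ctr [ 0.5771 -0.0459] ang 16.146312889810872
[ 0.5603 -0.0522  0.223 ]
[ 0.595 -0.042  0.223]
[ 0.5785 -0.047   0.2456] 3.45
```

>>> carry_out:
  deltas:
    - {"delta_pos": [0, -0.001, 0.025], "dr": [0, 0, 0]}
    - {"delta_pos": [0, 0, 0.025], "dr": [0, 0, 0]}
    - {"delta_pos": [0, 0, 0], "dr": [0, 0, 0]}
    - {"delta_pos": [0, 0, 0], "dr": [0, 0, 0]}

```text
time: 3.95
tool_pos: [0.5787, -0.0479, 0.1975]
tcp_rot: [1.878, 2.515, 0.002]
wrist_force: [-0.0, -0.0, 0.3]
width: 0.451
```

>>> carry_out:
  deltas:
    - {"delta_pos": [0, 0, 0], "dr": [0, 0, 0]}
    - {"delta_pos": [0, 0, 0], "dr": [0, 0, 0]}
    - {"delta_pos": [0, 0, 0], "dr": [0, 0, 0]}
    - {"delta_pos": [0, 0, 0], "dr": [0, 0, 0]}
    - {"delta_pos": [0, 0, 0], "dr": [0, 0, 0]}
  grip: 0
  force: 40

```text
time: 4.58
tool_pos: [0.578, -0.0458, 0.1971]
tcp_rot: [1.878, 2.518, 0.004]
wrist_force: [-1.4, 4.7, 6.0]
width: 0.108
```

```bash
python3 - <<'E'
from h import *
c=cam("wrist");s=c["s"];print(s["tool_pos"],s["tcp_rot"],s["wrist_force"],s["torque"],s["width"],s["q"])
cv2.imwrite("pics/w3.png",c["frame"][:,:,::-1])
E
```

```text
[ 0.578  -0.0458  0.1971] [1.8777 2.5181 0.0042] [-1.4451  4.6872  6.0414] [0.6988 0.3299 0.0028] 0.1079530818141422 [-0.1234  0.1081  1.8517  0.0023  1.18   -1.9844]
```

View pics/w3.png

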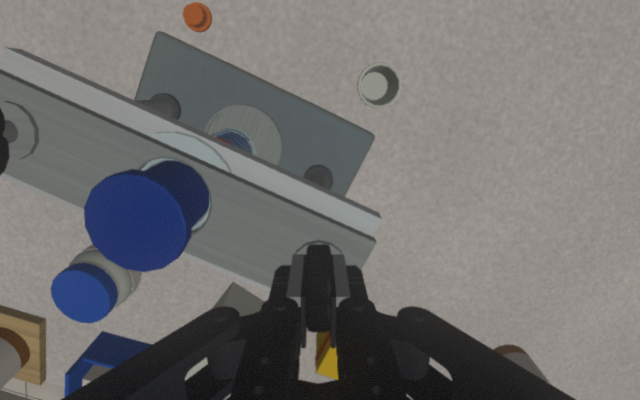

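>>> carry_out:
  deltas:
    - {"delta_pos": [0.0015, 0, 0], "dr": [0, 0, 0.1]}
    - {"delta_pos": [0, 0, 0], "dr": [0, 0, 0.16]}
    - {"delta_pos": [0, 0, 0], "dr": [0, 0, 0.16]}
    - {"delta_pos": [0, 0, 0], "dr": [0, 0, 0.16]}
    - {"delta_pos": [0, 0, 0], "dr": [0, 0, 0.16]}
    - {"delta_pos": [0, 0, 0], "dr": [0, 0, 0]}

```text
time: 5.38
tool_pos: [0.578, -0.0454, 0.1971]
tcp_rot: [2.66, 1.669, 0.004]
wrist_force: [-0.3, 1.5, 5.7]
width: 0.112
```

```bash
cat > st.py <<'E'
from h import *
s=bot.read_state();M=R.from_rotvec(s["tcp_rot"]).as_matrix()
print("t",s["time"],"pos",s["tool_pos"],"phi",np.degrees(np.arctan2(M[1,0],M[0,0])),"zaxis",M[:,2],"\nF",s["wrist_force"],"T",s["torque"],"w",s["width"])
E
python3 st.py
```

```text
t 5.375 pos [ 0.578  -0.0454  0.1971] phi 64.20170169117307 zaxis [ 0.0029  0.0001 -1.    ] 
F [-0.2948  1.4668  5.7129] T [ 0.2471  0.2295 -0.1317] w 0.11204384328908976
```

>>> carry_out:
  deltas:
    - {"delta_pos": [0, 0, 0], "dr": [0, 0, 0.16]}
    - {"delta_pos": [0, 0, 0], "dr": [0, 0, 0.16]}
    - {"delta_pos": [0, 0, 0], "dr": [0, 0, 0.16]}
    - {"delta_pos": [0, 0, 0], "dr": [0, 0, 0.16]}
    - {"delta_pos": [0, 0, 0], "dr": [0, 0, 0.16]}
    - {"delta_pos": [0, 0, 0], "dr": [0, 0, 0.16]}
    - {"delta_pos": [0, 0, 0], "dr": [0, 0, 0.16]}
    - {"delta_pos": [0, 0, 0], "dr": [0, 0, 0.1]}
    - {"delta_pos": [0, 0, 0], "dr": [0, 0, 0]}

```text
time: 6.5
tool_pos: [0.5785, -0.0451, 0.1971]
tcp_rot: [-3.137, 0.154, -0.006]
wrist_force: [2.2, 2.6, 6.1]
width: 0.103
```

```bash
python3 st.py
```

```text
t 6.5 pos [ 0.5785 -0.0451  0.1971] phi -5.6269042486169125 zaxis [ 0.0039  0.0007 -1.    ] 
F [2.1521 2.6109 6.137 ] T [ 0.4172  0.0587 -0.1562] w 0.10346533837483542
```

>>> carry_out:
  deltas:
    - {"delta_pos": [0, 0, 0], "dr": [0, 0, 0.05]}
    - {"delta_pos": [0, 0, 0], "dr": [0, 0, 0.05]}
    - {"delta_pos": [0, 0, 0], "dr": [0, 0, 0]}

```text
time: 6.88
tool_pos: [0.5785, -0.045, 0.1971]
tcp_rot: [-3.126, 0.306, -0.006]
wrist_force: [1.0, 2.5, 5.5]
width: 0.107
```

```bash
python3 st.py
```

```text
t 6.875 pos [ 0.5785 -0.045   0.1971] phi -11.168514624258496 zaxis [ 0.0041  0.0002 -1.    ] 
F [0.9815 2.5247 5.537 ] T [ 0.4932 -0.0092  0.9663] w 0.10744593217644309
```

>>> carry_out:
  deltas:
    - {"delta_pos": [0, 0, 0], "dr": [0, 0, 0]}
    - {"delta_pos": [0, 0, 0], "dr": [0, 0, 0]}
    - {"delta_pos": [0, 0, 0], "dr": [0, 0, 0]}
    - {"delta_pos": [0, 0, -0.05], "dr": [0, 0, 0]}
    - {"delta_pos": [0, 0, -0.05], "dr": [0, 0, 0]}
    - {"delta_pos": [0, 0, -0.02], "dr": [0, 0, 0]}
    - {"delta_pos": [0, 0, 0], "dr": [0, 0, 0]}
    - {"delta_pos": [0, 0, 0], "dr": [0, 0, 0]}
  grip: 0.45

```text
time: 7.88
tool_pos: [0.5758, -0.0456, 0.3126]
tcp_rot: [-3.126, 0.314, 0.006]
wrist_force: [0.6, 0.2, -0.7]
width: 0.451
```

```bash
python3 st.py; python3 - <<'E'
from h import *
c=cam("wrist")
cv2.imwrite("pics/w4.png",c["frame"][:,:,::-1])
E
```

```text
t 7.875 pos [ 0.5758 -0.0456  0.3126] phi -11.460678213802247 zaxis [-0.0037  0.0004 -1.    ] 
F [ 0.6164  0.1921 -0.7159] T [-0.0197  0.0382 -0.0088] w 0.4508481008683323
```

View pics/w4.png

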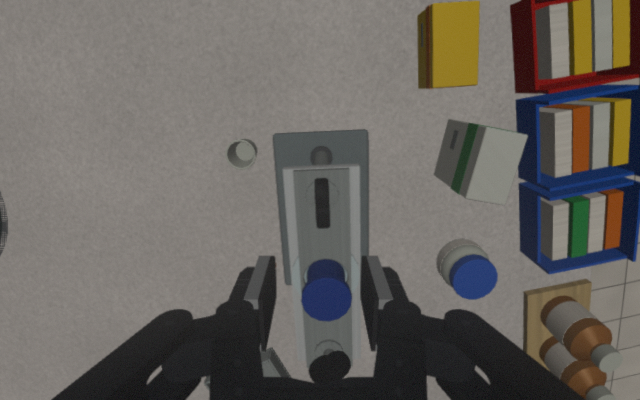

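```bash
python3 - <<'E'
from h import *
c=cam("wrist");f=c["frame"]
wings(c,[(308,172,336,235)])
b=(260,120,400,400)
cv2.imwrite("pics/w4z.png",cv2.resize(f[b[1]:b[3],b[0]:b[2],::-1],None,fx=2.1,fy=2.1,interpolation=cv2.INTER_CUBIC)[:600])
g=cv2.cvtColor(f,cv2.COLOR_RGB2GRAY)
l=cv2.createLineSegmentDetector().detect(g)[0][:,0]
for a in l:
    if np.hypot(a[2]-a[0],a[3]-a[1])>60 and 270<a[0]<370:
        P=plane(c,a[0],a[1],.188);Q=plane(c,a[2],a[3],.188);print(a,P[:2],Q[:2],np.degrees(np.arctan2(*(Q-P)[[1,0]]))%180)
E
```

```text
wing px (322.1777038574219, 202.9757843017578) n 535 sizes 0.008482841340556562 0.03594045834357595 ctr [ 0.5808 -0.0425] ang 80.95938270869796
[360.2954 294.3798 359.9065 165.6272] [ 0.5955 -0.1396] [ 0.6136 -0.0272] 80.82889409983726
[351.8607 296.864  351.2732 364.3915] [ 0.5878 -0.1406] [ 0.5749 -0.214 ] 79.9994173167049
[273.1586 132.6066 364.4457 128.4151] [0.554  0.0106] [0.6216 0.    ] 171.12812166525305
[368.5401 131.8748 368.6133 254.3747] [ 0.6242 -0.0031] [ 0.6085 -0.1029] 81.03038977817963
[284.2673 283.0278 271.7224 135.5317] [ 0.533  -0.1156] [0.5525 0.0087] 81.10404105412198
[282.3993 170.4858 291.3437 284.5147] [ 0.5542 -0.019 ] [ 0.5387 -0.1182] 81.08553205743456
[356.8764 164.4409 296.8504 165.7131] [ 0.6115 -0.0258] [ 0.566  -0.0176] 169.80691422710626
[299.6964 274.4387 292.4907 169.4185] [ 0.5479 -0.11  ] [ 0.5621 -0.0198] 81.06020284480861
[349.2224 168.1279 350.8938 255.596 ] [ 0.6052 -0.0275] [ 0.5938 -0.1011] 81.14920512727934
```

View pics/w4z.png

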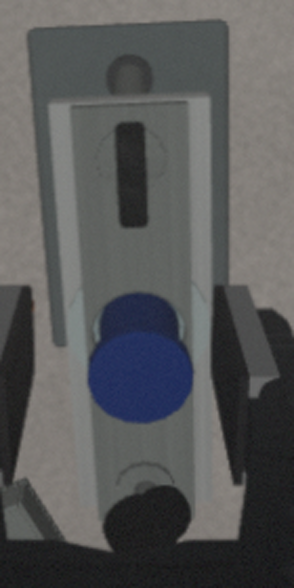

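>>> carry_out:
  deltas:
    - {"delta_pos": [0.0022, 0.0507, 0], "dr": [0, 0, 0]}
    - {"delta_pos": [0.0022, 0.0507, 0], "dr": [0, 0, 0]}
    - {"delta_pos": [0.0022, 0.0507, 0], "dr": [0, 0, 0]}
    - {"delta_pos": [0, 0, 0], "dr": [0, 0, -0.18]}
    - {"delta_pos": [0, 0, 0], "dr": [0, 0, -0.18]}
    - {"delta_pos": [0, 0, 0], "dr": [0, 0, -0.18]}
    - {"delta_pos": [0, 0, 0], "dr": [0, 0, -0.18]}
    - {"delta_pos": [0, 0, 0], "dr": [0, 0, -0.18]}
    - {"delta_pos": [0, 0, 0], "dr": [0, 0, -0.18]}

```text
time: 9.1
tool_pos: [0.5524, -0.1957, 0.3129]
tcp_rot: [-2.836, -1.345, 0.004]
wrist_force: [0.5, -0.5, -0.3]
width: 0.448
```

>>> carry_out:
  deltas:
    - {"delta_pos": [0, 0, 0], "dr": [0, 0, -0.18]}
    - {"delta_pos": [0, 0, 0], "dr": [0, 0, -0.18]}
    - {"delta_pos": [0, 0, 0], "dr": [0, 0, -0.18]}
    - {"delta_pos": [0, 0, 0], "dr": [0, 0, -0.18]}
    - {"delta_pos": [0, 0, 0.035], "dr": [0, 0, -0.16]}
    - {"delta_pos": [0, 0, 0.035], "dr": [0, 0, 0]}
    - {"delta_pos": [0, 0, 0], "dr": [0, 0, 0]}
    - {"delta_pos": [0, 0, 0], "dr": [0, 0, 0]}

```text
time: 10.1
tool_pos: [0.5533, -0.1961, 0.2453]
tcp_rot: [-2.001, -2.421, 0.0]
wrist_force: [0.4, -0.2, 0.5]
width: 0.452
```

```bash
python3 st.py; python3 - <<'E'
from h import *
c=cam("wrist");f=c["frame"]
cv2.imwrite("pics/w5.png",f[:,:,::-1])
wings(c,[(285,180,355,300)])
E
python3 st.py
```

```text
t 10.1 pos [ 0.5533 -0.1961  0.2453] phi 100.83898525029078 zaxis [-0.0004  0.0001 -1.    ] 
F [ 0.3981 -0.2269  0.5246] T [ 0.0512 -0.0097  0.018 ] w 0.45165850345588826
wing px (317.5, 243.0) n 984 sizes 0.008738302632057238 0.0370925748397637 ctr [ 0.554  -0.1958] ang 11.214976216101304
t 10.15 pos [ 0.5539 -0.1963  0.2463] phi 100.83443290865654 zaxis [ 0.0015 -0.0006 -1.    ] 
F [ 0.2757 -1.4226  0.5645] T [ 0.0321 -0.0082  0.0562] w 0.4536521094711272
```

View pics/w5.png

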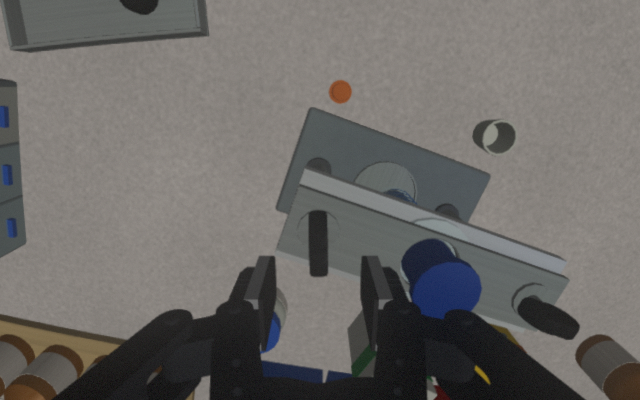

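>>> carry_out:
  deltas:
    - {"delta_pos": [0.0008, 0, 0.025], "dr": [0, 0, 0]}
    - {"delta_pos": [0, 0, 0.024], "dr": [0, 0, 0]}
    - {"delta_pos": [0, 0, 0], "dr": [0, 0, 0]}
    - {"delta_pos": [0, 0, 0], "dr": [0, 0, 0]}

```text
time: 10.65
tool_pos: [0.5542, -0.1957, 0.1981]
tcp_rot: [2.0, 2.419, 0.001]
wrist_force: [0.7, -0.4, 0.0]
width: 0.447
```

>>> carry_out:
  deltas:
    - {"delta_pos": [0, 0, 0], "dr": [0, 0, 0]}
    - {"delta_pos": [0, 0, 0], "dr": [0, 0, 0]}
    - {"delta_pos": [0, 0, 0], "dr": [0, 0, 0]}
    - {"delta_pos": [0, 0, 0], "dr": [0, 0, 0]}
    - {"delta_pos": [0, 0, 0], "dr": [0, 0, 0]}
  grip: 0

```text
time: 11.28
tool_pos: [0.554, -0.1959, 0.1978]
tcp_rot: [2.0, 2.419, 0.001]
wrist_force: [-0.8, -2.0, 6.5]
width: 0.11
```

```bash
python3 st.py
```

```text
t 11.275 pos [ 0.554  -0.1959  0.1978] phi 100.83596808196968 zaxis [ 0.0027 -0.0015 -1.    ] 
F [-0.8026 -2.0183  6.5134] T [-0.1862  0.0723 -0.0701] w 0.11044925441045927
```

>>> carry_out:
  deltas:
    - {"delta_pos": [0, 0, 0], "dr": [0, 0, 0.16]}
    - {"delta_pos": [0, 0, 0], "dr": [0, 0, 0.16]}
    - {"delta_pos": [0, 0, 0], "dr": [0, 0, 0.16]}
    - {"delta_pos": [0, 0, 0], "dr": [0, 0, 0.16]}
    - {"delta_pos": [0, 0, 0], "dr": [0, 0, 0.16]}
    - {"delta_pos": [0, 0, 0], "dr": [0, 0, 0.16]}
    - {"delta_pos": [0, 0, 0], "dr": [0, 0, 0]}

```text
time: 12.15
tool_pos: [0.5543, -0.195, 0.1978]
tcp_rot: [2.893, 1.221, 0.004]
wrist_force: [0.2, 2.1, 6.7]
width: 0.107
```

```bash
python3 st.py
```

```text
t 12.15 pos [ 0.5543 -0.195   0.1978] phi 45.75129465774278 zaxis [ 0.0031  0.     -1.    ] 
F [0.1653 2.1273 6.6706] T [ 0.2044 -0.0106 -0.1473] w 0.10707761874248464
```

>>> carry_out:
  deltas:
    - {"delta_pos": [0, 0, 0], "dr": [0, 0, 0.16]}
    - {"delta_pos": [0, 0, 0], "dr": [0, 0, 0.16]}
    - {"delta_pos": [0, 0, 0], "dr": [0, 0, 0.16]}
    - {"delta_pos": [0, 0, 0], "dr": [0, 0, 0.16]}
    - {"delta_pos": [0, 0, 0], "dr": [0, 0, 0.16]}
    - {"delta_pos": [0, 0, 0], "dr": [0, 0, 0.12]}
    - {"delta_pos": [0, 0, 0], "dr": [0, 0, 0.04]}
    - {"delta_pos": [0, 0, 0], "dr": [0, 0, 0.04]}
    - {"delta_pos": [0, 0, 0], "dr": [0, 0, 0]}

```text
time: 13.28
tool_pos: [0.5551, -0.1947, 0.1979]
tcp_rot: [-3.126, 0.31, -0.007]
wrist_force: [4.1, 2.3, 5.4]
width: 0.107
```

```bash
python3 st.py
```

```text
t 13.275 pos [ 0.5551 -0.1947  0.1979] phi -11.319784115045186 zaxis [ 0.0048 -0.0002 -1.    ] 
F [4.1368 2.251  5.3508] T [ 0.3752 -0.644   0.9272] w 0.10722415450517574
```

>>> carry_out:
  deltas:
    - {"delta_pos": [0, 0, 0], "dr": [0, 0, 0]}
    - {"delta_pos": [0, 0, 0], "dr": [0, 0, 0]}
    - {"delta_pos": [0, 0, 0], "dr": [0, 0, 0]}
    - {"delta_pos": [0, 0, -0.05], "dr": [0, 0, 0]}
    - {"delta_pos": [0, 0, -0.05], "dr": [0, 0, 0]}
    - {"delta_pos": [0, -0.0375, 0], "dr": [0, 0, -0.04]}
    - {"delta_pos": [0, -0.0375, 0], "dr": [0, 0, 0]}
    - {"delta_pos": [0, 0, 0], "dr": [0, 0, 0]}
    - {"delta_pos": [0, 0, 0], "dr": [0, 0, 0]}
    - {"delta_pos": [0, 0, 0], "dr": [0, 0, 0]}
  grip: 0.5

```text
time: 14.52
tool_pos: [0.5662, -0.1223, 0.2957]
tcp_rot: [3.131, -0.253, -0.001]
wrist_force: [0.8, -0.3, 0.7]
width: 0.497
```

```bash
python3 st.py; python3 - <<'E'
from h import *
c=cam("wrist");f=c["frame"]
cv2.imwrite("pics/w6.png",f[:,:,::-1])
for ce,st in cents(c,(100,120,40),(130,255,255),100): print(ce,st,plane(c,*ce,.221))
c=cam("top");f=c["frame"]
cv2.imwrite("pics/t6.png",cv2.resize(f[150:260,240:400,::-1],None,fx=4,fy=4,interpolation=cv2.INTER_CUBIC))
E
python3 st.py
```

```text
t 14.525 pos [ 0.5662 -0.1223  0.2957] phi -9.225489897234345 zaxis [-0.0007 -0.0003 -1.    ] 
F [ 0.7881 -0.2636  0.7318] T [ 0.02    0.0077 -0.0128] w 0.49701054431970276
[574.2082 127.1316] [ 530   25  110  206 7728] [ 0.7368 -0.0883  0.221 ]
[318.3811 210.2167] [ 290  177   58   63 2663] [ 0.5692 -0.1168  0.221 ]
[479.9523 232.5252] [ 457  209   48   48 1824] [ 0.6743 -0.1501  0.221 ]
t 14.625 pos [ 0.5663 -0.1223  0.2959] phi -9.23671543640092 zaxis [-0.0004 -0.0001 -1.    ] 
F [-0.6095 -0.8062  0.4448] T [ 0.0015  0.0039 -0.0018] w 0.5037570235752863
```

View pics/w6.png

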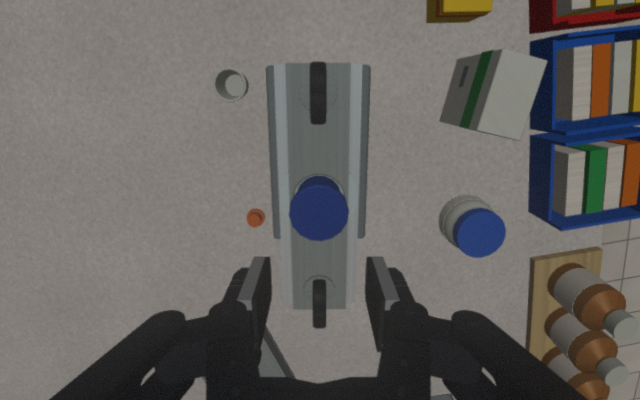

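View pics/t6.png

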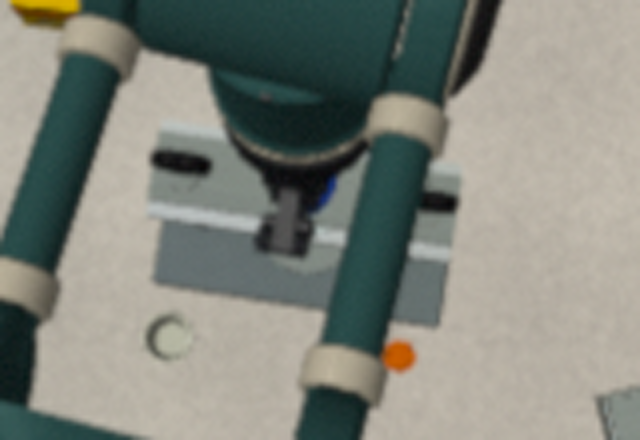

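>>> carry_out:
  deltas:
    - {"delta_pos": [0, -0.0023, 0], "dr": [0, 0, 0]}
    - {"delta_pos": [0, 0, 0], "dr": [0, 0, 0]}
    - {"delta_pos": [0, 0, 0.03], "dr": [0, 0, 0]}
    - {"delta_pos": [0, 0, 0.03], "dr": [0, 0, 0]}
    - {"delta_pos": [0, 0, 0.025], "dr": [0, 0, 0]}
    - {"delta_pos": [0, 0, 0.013], "dr": [0, 0, 0]}
    - {"delta_pos": [0, 0, 0], "dr": [0, 0, 0]}
    - {"delta_pos": [0, 0, 0], "dr": [0, 0, 0]}
  grip: 0.8

```text
time: 15.62
tool_pos: [0.5677, -0.1194, 0.1994]
tcp_rot: [3.131, -0.251, 0.003]
wrist_force: [1.1, 0.2, -0.2]
width: 0.799
```

```bash
python3 st.py; python3 - <<'E'
from h import *
c=cam("wrist");f=c["frame"]
cv2.imwrite("pics/w7.png",f[:,:,::-1])
E
```

```text
t 15.625 pos [ 0.5677 -0.1194  0.1994] phi -9.167969923858132 zaxis [ 0.0019 -0.0005 -1.    ] 
F [ 1.1269  0.1928 -0.1514] T [ 0.038  -0.0221  0.0083] w 0.7989996017554685
```

View pics/w7.png

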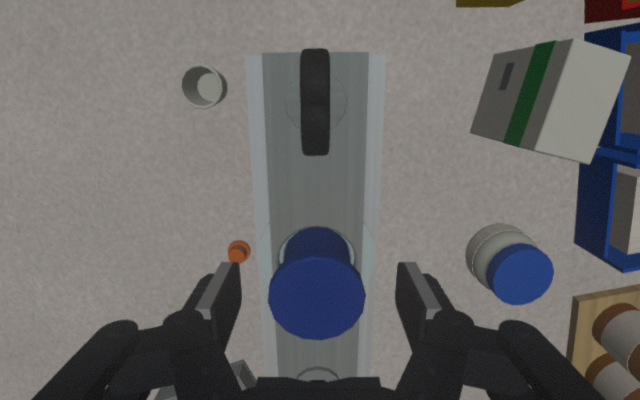

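>>> carry_out:
  deltas:
    - {"delta_pos": [0, 0, 0], "dr": [0, 0, 0]}
    - {"delta_pos": [0, 0, 0], "dr": [0, 0, 0]}
    - {"delta_pos": [0, 0, 0], "dr": [0, 0, 0]}
    - {"delta_pos": [0, 0, 0], "dr": [0, 0, 0]}
    - {"delta_pos": [0, 0, 0], "dr": [0, 0, 0]}
    - {"delta_pos": [0, 0, 0], "dr": [0, 0, 0]}
  grip: 0
  force: 30

```text
time: 16.42
tool_pos: [0.5675, -0.1194, 0.1992]
tcp_rot: [3.131, -0.251, 0.003]
wrist_force: [-1.0, 0.5, 4.9]
width: 0.448
```

```bash
python3 st.py;  python3 - <<'E'
from h import *
c=cam("wrist");f=c["frame"]
cv2.imwrite("pics/w8.png",f[:,:,::-1])
E
python3 st.py
```

```text
t 16.425 pos [ 0.5675 -0.1194  0.1992] phi -9.168490734255172 zaxis [ 0.0018 -0.0005 -1.    ] 
F [-0.9899  0.5072  4.91  ] T [-0.0161  0.1414  0.0154] w 0.448426098768038
t 16.475 pos [ 0.5674 -0.1194  0.1992] phi -9.165128732655951 zaxis [ 0.0017 -0.0005 -1.    ] 
F [-0.3743  0.7287  4.9698] T [-0.0082  0.1708 -0.0157] w 0.4540036031359994
```

View pics/w8.png

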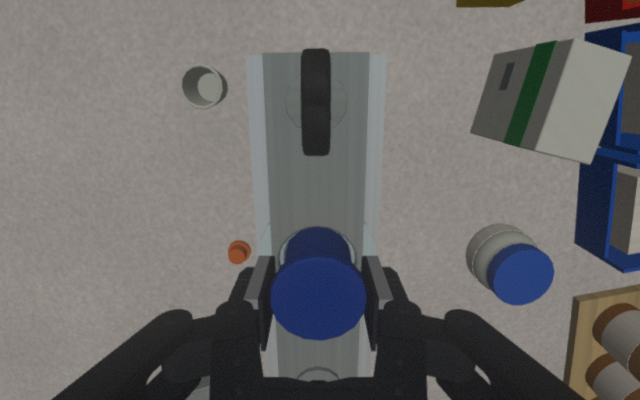

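>>> carry_out:
  deltas:
    - {"delta_pos": [0, 0, -0.003], "dr": [0, 0, 0]}
    - {"delta_pos": [0, 0, -0.003], "dr": [0, 0, 0]}
    - {"delta_pos": [0, 0, -0.003], "dr": [0, 0, 0]}
    - {"delta_pos": [0, 0, 0], "dr": [0, 0, 0]}
    - {"delta_pos": [0, 0, 0], "dr": [0, 0, 0]}

```text
time: 17.1
tool_pos: [0.5667, -0.1192, 0.207]
tcp_rot: [-3.132, 0.251, 0.0]
wrist_force: [1.2, 0.1, -0.8]
width: 0.453
```

```bash
python3 st.py
```

```text
t 17.1 pos [ 0.5667 -0.1192  0.207 ] phi -9.16924024574735 zaxis [-0.0002  0.     -1.    ] 
F [ 1.2406  0.0798 -0.8369] T [ 0.0292 -0.1126 -0.0082] w 0.4528568967466124
```

>>> carry_out:
  deltas:
    - {"delta_pos": [0, 0, -0.004], "dr": [0, 0, 0]}
    - {"delta_pos": [0, 0, -0.004], "dr": [0, 0, 0]}
    - {"delta_pos": [0, 0, -0.004], "dr": [0, 0, 0]}
    - {"delta_pos": [0, 0, -0.004], "dr": [0, 0, 0]}
    - {"delta_pos": [0, 0, -0.004], "dr": [0, 0, 0]}
    - {"delta_pos": [0, 0, 0], "dr": [0, 0, 0]}
    - {"delta_pos": [0, 0, 0], "dr": [0, 0, 0]}

```text
time: 17.98
tool_pos: [0.5667, -0.1192, 0.227]
tcp_rot: [3.132, -0.251, -0.0]
wrist_force: [0.1, -0.2, -0.5]
width: 0.452
```

```bash
python3 st.py
```

```text
t 17.975 pos [ 0.5667 -0.1192  0.227 ] phi -9.166495217468938 zaxis [-0.0001 -0.     -1.    ] 
F [ 0.1295 -0.1773 -0.5298] T [ 0.0103 -0.0548  0.0283] w 0.4520173210854445
```

>>> carry_out:
  deltas:
    - {"delta_pos": [0, 0, -0.004], "dr": [0, 0, 0]}
    - {"delta_pos": [0, 0, -0.004], "dr": [0, 0, 0]}
    - {"delta_pos": [0, 0, -0.004], "dr": [0, 0, 0]}
    - {"delta_pos": [0, 0, -0.004], "dr": [0, 0, 0]}
    - {"delta_pos": [0, 0, -0.004], "dr": [0, 0, 0]}
    - {"delta_pos": [0, 0, 0], "dr": [0, 0, 0]}
    - {"delta_pos": [0, 0, 0], "dr": [0, 0, 0]}

```text
time: 18.85
tool_pos: [0.5668, -0.1192, 0.247]
tcp_rot: [3.132, -0.251, -0.0]
wrist_force: [0.6, -0.2, -1.7]
width: 0.454
```

```bash
python3 st.py
```

```text
t 18.85 pos [ 0.5668 -0.1192  0.247 ] phi -9.168707314249877 zaxis [-0.0001 -0.     -1.    ] 
F [ 0.5902 -0.2331 -1.7052] T [-0.0035 -0.1159  0.0346] w 0.45430027887821905
```

>>> carry_out:
  deltas:
    - {"delta_pos": [0, 0, -0.004], "dr": [0, 0, 0]}
    - {"delta_pos": [0, 0, -0.003], "dr": [0, 0, 0]}
    - {"delta_pos": [0, 0, 0], "dr": [0, 0, 0]}
    - {"delta_pos": [0, 0, 0], "dr": [0, 0, 0]}
    - {"delta_pos": [0, 0, 0], "dr": [0, 0, 0]}

```text
time: 19.48
tool_pos: [0.5668, -0.1192, 0.254]
tcp_rot: [-3.132, 0.251, 0.0]
wrist_force: [0.9, 0.6, -1.2]
width: 0.448
```

```bash
python3 st.py;  python3 - <<'E'
from h import *
c=cam("wrist");f=c["frame"]
cv2.imwrite("pics/w9.png",f[:,:,::-1])
for ce,st in cents(c,(100,120,40),(130,255,255),500): print(ce,st)
c=cam("scene");f=c["frame"]
cv2.imwrite("pics/s9.png",cv2.resize(f[140:280,260:380,::-1],None,fx=4.2,fy=4.2,interpolation=cv2.INTER_CUBIC))
for ce,st in cents(c,(100,120,40),(130,255,255),30): 
    if 270<ce[0]<350: print(ce,st)
print("mark/foot proj, zoomed:",[(proj(c,[.5666,-.1197,z])-np.array([260,140]))*4.2 for z in(.117,.062,.25,.276)])
E
python3 st.py
```

```text
t 19.475 pos [ 0.5668 -0.1192  0.254 ] phi -9.166055444587846 zaxis [-0.0001  0.     -1.    ] 
F [ 0.9142  0.6095 -1.1856] T [-0.0337 -0.0255  0.0358] w 0.44826134697315084
[586.4495 139.9886] [ 548   27   92  221 7448]
[317.625  278.5624] [ 270  197   97  143 9019]
[495.6968 249.9434] [ 470  224   54   53 2190]
[310.0781 180.2969] [304 164  14  35 384]
[270.9269 375.309 ] [237 344  68  56 725]
mark/foot proj, zoomed: [array([212.0123, 292.7191]), array([213.1929, 343.0524]), array([208.8095, 155.5917]), array([208.1182, 125.8777])]
t 19.575 pos [ 0.5668 -0.1192  0.254 ] phi -9.16619184194027 zaxis [-0.0001  0.     -1.    ] 
F [-0.0059 -0.3865 -1.2801] T [-0.0369 -0.0171 -0.0134] w 0.44889213510427967
```

View pics/w9.png

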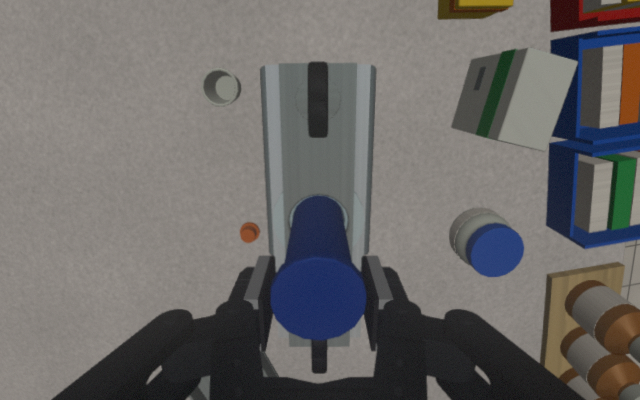

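View pics/s9.png

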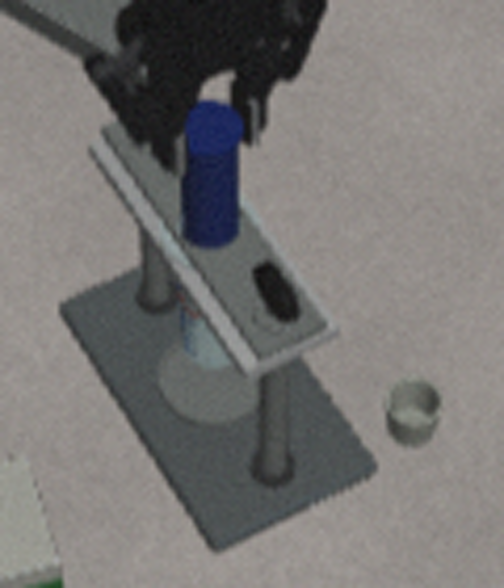

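```bash
python3 -c "
from workcell import bot
s=bot.read_state();print(s['joint_vel'])
print(bot.finish_job())"; python3 st.py
```

```text
[-6.51650911e-04  4.29614889e-05 -5.39892070e-04  5.95813675e-04
 -7.18368898e-05 -5.34040956e-04]
the job is handed in; nothing more can be done
None
the job is handed in; nothing more can be done
```

I turned both wing knobs clockwise to their stops, then drew the plunger straight up 54.8 mm. I handed the job in with the gripper still holding it there, after about 19.6 s of the 64 s allowed. I was given no verdict.

- **Knobs:** each reached its stop with a torque rise of about 0.95 N m. The left wing measured 80.96° against the strap's 81.05°. I checked the right wing only by eye; in the pictures it lies along the strap.
- **Plunger height:** the tool rose from 0.1992 m to 0.2540 m, which puts the lower end about 0.2 mm below the 50 ml ring. This assumes no slip: the disc sits at the same pixels between the fingers before and after the lift. In the scene view its top is at the height expected for 50 ml.
- **Straightness and force:** in each check during the lift and at the end, the sideways wrist force was about 1 N, so the plunger was not forced against the glass. The tool pointed straight down and was at rest.
- **Bystanders:** those I could see in the last views were standing undisturbed. I did not measure their positions again.
- **Disagreement:** points measured at some places in the wrist picture came out 2.5 to 3.5 mm away from where the gripper actually took hold of things. I therefore centred over the plunger using the midpoint of the two knob axes.

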